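# Stand the tipped dye bottle back up in its lane

### The arm

A 6-joint arm with a two-finger parallel gripper is mounted at the origin on a cart in front of the work surface, level with it; the furniture and walls round the work are solid. World frame = base frame: x ahead of the robot, y to its left, z up, the work surface at z = 0. Lengths are in m, angles in degrees, forces in N, time in s.
With the tool pointing down it reaches from about 0.25 to 0.725 m from the base axis. Payload 9.7 kg.
Tool frame: the origin (TCP) lies midway between the tips of the shut fingers; the grasp point (between the pads) lies bot.hold_point_z behind it (bot.hold_point_z is the distance from the TCP to the grasp point, in m); z points along the fingers, y is the line along which they close (so a half turn about z gives the same grasp; the last joint's range is limited). The gripper opens to 85 mm and grips with 20 to 120 N. Pads are 22 mm wide; open, the fingers measure 114 mm over their backs; the gripper's body (76 mm by 85 mm) begins 54 mm behind the grasp point. The pads swing forward as they close: fully open they stand 13 mm farther back than shut.
Start: joints at [70.989, 4.979, 10.078, 95.1, 0, 90], TCP at [0.179, 0.52, 0.231] pointing down, gripper open.
Joint ranges: [-179.16, 179.16], [-48.56, 103.87], [-65.8, 70.77], [-126.05, 130.52], [-82.76, 87.17], [-180, 180]. Speed limits (degrees/s): [127.2, 127.2, 147.25, 180, 180, 180].

### API

Orientations are given as [roll, pitch, yaw] about the fixed x, y, z axes, in that order (R = Rz(yaw) Ry(pitch) Rx(roll)).
In Python, from workcell import bot, camera, camera_model, ticket gives the robot as it stands.
- The arm moves only by the tool send_rows, never from a script. Its argument "targets" is text: rows parted by semicolons, each of 5 numbers parted by spaces: the shift along the tool's x, y, z in mm, then the turn about the tool's z in degrees, then the closure in counts, from 0 (fully open) to 255 (shut). A call has 1 to 20 rows; each row is the pose to reach, as a shift and turn from the pose commanded when the call began, along the tool's axes at that moment; what a row does not reach only later rows make up. A row lasts 1/8 s, in which the tool goes at most 62.5 mm and 10.7 degrees, less where a joint would pass 70% of its speed; a pose out of reach is approached as far as the arm can. A call with a gripper value outside its range is refused whole. The fingers move at their own pace and stop on an object; "newtons" is the grip in N (left out, the last holds). Time passes only in rows, so rows that repeat a pose let the fingers close. It gives the time, the measured TCP pose, the force, the opening and the grip force at its end, in the units of the state.
- bot.get_obs(): the state, without advancing time (a new reading comes with each control period).
- camera(name): name is "side" or "top"; returns the picture (480x640x3 uint8, blue, green, red); there is no depth.
- camera_model(name): a dict with "K" (3x3 intrinsics, pixels), "pose" (4x4, takes a point from camera to world coordinates). Camera axes: x right, y down, z forward; pixel columns grow to the right and rows downward; lengths in m; the calibration is good to about 2 mm. A picture is of the moment at which its call begins. camera_model takes no time and is no camera call.
- ticket.job_done(): hands the job in; it is judged then, once.
The state is a dict: "time": time; "q": joint angles; "qd": joint speeds; "joint_efforts": joint torques, N m; "ee_pos": TCP position; "tcp_rot": TCP orientation; "wrist_force": force on the tool from outside, world axes, zero at the start; "torque": the same for the moment, N m; "opening": finger opening in m; "grasp_force": force on a finger pad.
Only numpy, scipy, OpenCV 4.12 (cv2) and the standard library are available. Lean on these libraries where they do the work, as an engineer would, in place of code of your own. Each camera call takes 0.05 s, during which the arm holds its last target. There are 200 camera calls.

### The job

One of the two dye bottles in the wooden lane has tipped over and leans against the fence. Stand it upright on its base on the free cork pad, in line between the bottle and the spool still standing in the lane, and do not shift or tip those.

Things in the scene. Friction and masses are not known exactly. Their poses are not given: they have to be found in the camera images.
- bottle_mid (a point): The tipped dye bottle: white, round, 43 mm in diameter, 83 mm tall; straight body to 50 mm above the base, then shoulder, 24 mm wide black cap from 66 mm up. 0.09 to 0.18 kg. The point is its centre, on the axis 41.5 mm from the base; z axis from base to cap. At the start its base edge is on the middle pad and its side lies on the fence, cap to the lane's +y, 50 to 55 degrees from upright.
- twin_mid (a point): The other dye bottle, same shape and size but dark, standing upright on a pad of the lane; the point is its centre, 41.5 mm above its base. Leave it alone.
- spool_mid (a point): A brown spool of thread, 40 mm in diameter and 72 mm tall, standing upright on a pad of the lane; the point is its centre, 36 mm above its base. Leave it alone.
- lane: Fixed plywood tray, 230 (x) by 70 mm (y), floor 6 mm thick. Origin at bench height under the middle pad; x along the row of pads, away from the robot; y to the left. Pads (48 mm, flush) at x = -80, 0, +80 mm, y = 0; the middle one is free. Right lip 6 mm above the floor, inner face y = -28 mm; left fence 30 mm above it, y = 30 to 38 mm. Beyond world x = 0.56 m tools hang down to z = 0.38 m.
Not all that is in view belongs to the job. What is shaped like the part that bears bottle_mid but red is not meant.

How it is judged (in metres and radians):
At the end, for the whole second after the job is handed in: The tipped bottle stands upright (within 10 degrees), cap up, on the lane's floor, at rest, its axis within 20 mm of the middle pad's centre along and across the lane; the other bottle and the spool still stand upright (angle between each of bottle_mid, twin_mid, spool_mid's own z axis and vertical below 0.17 rad and z of bottle_mid in the frame of lane between 0.04 and 0.055 m and y of bottle_mid in the frame of lane between -0.02 and 0.02 m and linear speed of bottle below 0.02 m/s and x of bottle_mid in the frame of lane between -0.02 and 0.02 m); the robot touches nothing.
It fails at once if the standing bottle or the spool is shifted by more than 20 mm or tipped (distance of any of twin_mid, spool_mid from where it was at the start of the episode above 0.02 m or angle between any of twin_mid, spool_mid's own z axis and vertical above 0.4 rad).
It also fails if it takes over 32 s, if anything falls off the work surface, if the arm or the gripper's body presses on something with over 40 N, if the wrist force passes 120 N, or if a joint passes its speed limit or range.

## Working session

There is one attempt and no reset: what is moved stays moved. The work goes in short steps, Python scripts to look and compute and a tool call to move; the robot and the scene stay as the last step left them, time stands still between calls to the robot, and variables do not carry over. Pictures are saved under pics/ and viewed, at most 10 in all, crops included, and the job is handed in when it is done.

Besides the shell and the picture viewer there is one more tool, called after "Emit:" as a command line: name --argument value ..., lists and objects as JSON in quotes. send_rows: Moves the arm, as the interface text tells. Its arguments: {"type":"object","properties":{"targets":{"type":"string"},"newtons":{"type":"number"}},"required":["targets"]}

```bash
mkdir -p pics; python3 - <<'E'
from workcell import bot,camera,camera_model
import cv2
for n in("side","top"):
    cv2.imwrite(f"pics/{n}0.png",camera(n)); m=camera_model(n); print(n,m["K"],m["pose"])
print(bot.get_obs(),bot.hold_point_z)
E
```

```text
side [[548.34199096   0.         313.61572196]
 [  0.         548.34199096 233.52163847]
 [  0.           0.           1.        ]] [[ 0.96784291 -0.16786833  0.18735079  0.31744524]
 [-0.25120825 -0.68408244  0.68478144 -0.46018236]
 [ 0.01321027 -0.70982493 -0.70425425  0.65057433]
 [ 0.          0.          0.          1.        ]]
top [[538.94411314   0.         316.14208806]
 [  0.         538.94411314 242.26871886]
 [  0.           0.           1.        ]] [[-0.01638599 -0.98326163  0.18146092  0.28736129]
 [-0.99968557  0.01266586 -0.02164093  0.12947427]
 [ 0.01898034 -0.18175848 -0.98316001  0.90361802]
 [ 0.          0.          0.          1.        ]]
{'time': 0.1, 'q': array([7.09888822e+01, 5.00737253e+00, 1.00397337e+01, 9.50991538e+01,
       6.26694222e-04, 8.99991998e+01]), 'qd': array([ 0.05234914, -0.08474547,  0.10219071,  0.02643845,  0.00342253,
        0.02664328]), 'joint_efforts': array([-1.11379231e-04, -5.21557188e+01,  4.65655839e+01,  1.60055252e-02,
        2.04140832e-06, -1.12495165e-06]), 'ee_pos': array([0.17909564, 0.5198134 , 0.23066612]), 'tcp_rot': array([-1.79933207e+02, -6.27626680e-04,  1.60989682e+02]), 'wrist_force': array([0.13712682, 0.01027119, 0.16685734]), 'torque': array([0.03263995, 0.04966797, 0.02245354]), 'grasp_force': 0.0, 'opening': 0.08568156489797914} 0.0187
```

View pics/side0.png

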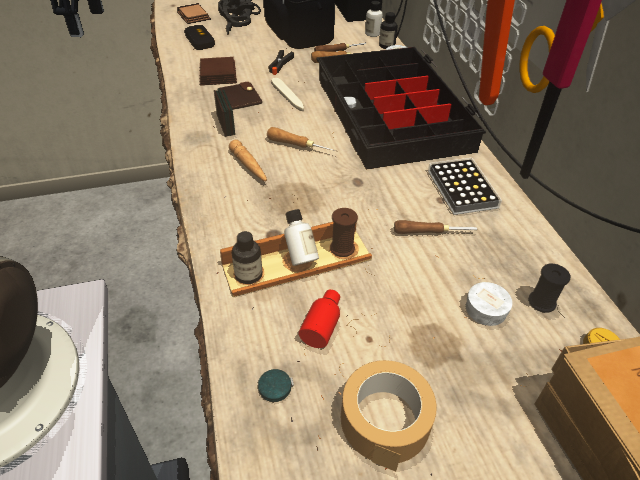

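View pics/top0.png

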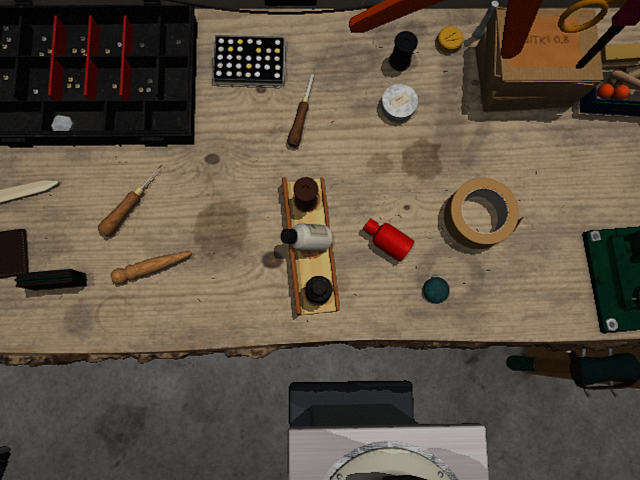

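The tipped white bottle is at about (300,240) in the side view and (308,237) in the top view. It lies between the dark bottle (near the robot) and the spool (far). The red decoy lies outside the lane. I'll enlarge both views.

```bash
python3 - <<'E'
import cv2
a=cv2.imread("pics/top0.png")[165:325,260:365]; b=cv2.imread("pics/side0.png")[195:305,210:385]
cv2.imwrite("pics/topc.png",cv2.resize(a,None,fx=3.7,fy=3.7,interpolation=2)); cv2.imwrite("pics/sidec.png",cv2.resize(b,None,fx=4.5,fy=4.5,interpolation=2))
E
```

```text
(no output)
```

View pics/topc.png

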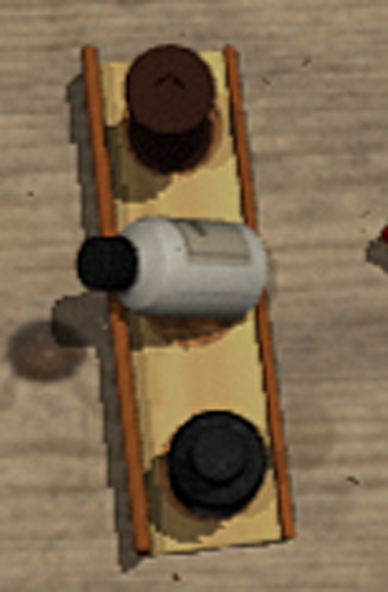

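View pics/sidec.png

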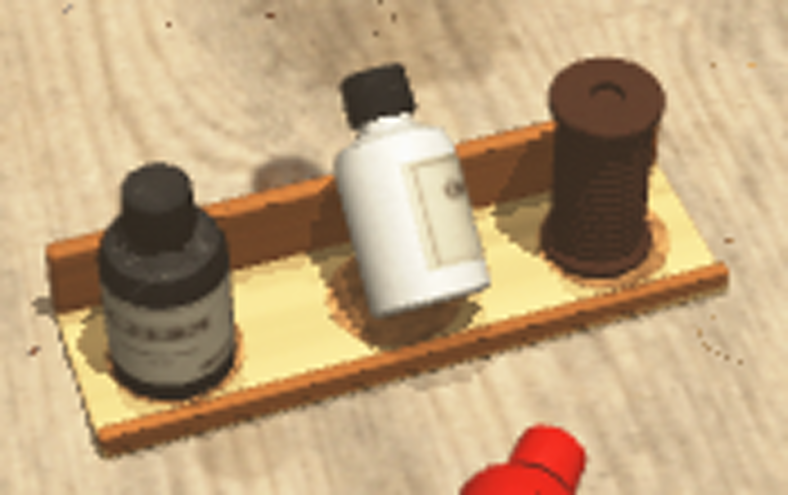

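The top crop shows the fence on the left (near end (136,551), far end (83,46)) and the lip on the right ((294,536) to (236,46)). The white bottle's cap is at (108,263) and its base end at x≈267. The side crop shows the cap at (380,97) and the base near (430,300). Next I fit the lane and bottle poses.

```bash
cat > h.py <<'E'
import numpy as np
from workcell import camera_model
from scipy.optimize import least_squares
from scipy.spatial.transform import Rotation as R
M={n:camera_model(n) for n in("side","top")}
def proj(n,P):
    T=np.linalg.inv(M[n]["pose"]); c=T[:3,:3]@P+T[:3,3]; u=M[n]["K"]@c; return u[:2]/u[2]
def T(u,v): return np.array([260+u/3.7,165+v/3.7])
def S(u,v): return np.array([210+u/4.5,195+v/4.5])
E
python3 - <<'E'
from h import *
from workcell import bot
O=[("top",(115,-32,12),T(236,46)),("top",(-115,-32,12),T(294,536)),("top",(115,38,36),T(83,46)),("top",(-115,38,36),T(136,551)),
("side",(-115,-32,12),S(97,432)),("side",(115,-32,12),S(727,270)),("side",(-115,38,36),S(47,245))]
W=lambda p,q:np.array([p[0]+np.cos(p[2])*q[0]-np.sin(p[2])*q[1],p[1]+np.sin(p[2])*q[0]+np.cos(p[2])*q[1],q[2]])
f=lambda p:np.concatenate([proj(n,W(p,np.array(q)/1000))-o for n,q,o in O])
r=least_squares(f,[.33,.14,0]);p=r.x;print("lane",p[:2],np.degrees(p[2]));print(r.fun.round(1))
def pt(z,o): 
    g=lambda a:np.concatenate([proj(n,np.array([a[0],a[1],z]))-q for n,q in o]); s=least_squares(g,[.33,.14]); return s.x,s.fun.round(1)
def L(w): c,s=np.cos(p[2]),np.sin(p[2]); d=w[:2]-p[:2]; return np.array([c*d[0]+s*d[1],-s*d[0]+c*d[1]])*1000
for nm,z,o in(("spool",.078,[("top",T(170,90)),("side",S(607,98))]),("twin",.089,[("top",T(218,450)),("side",S(158,182))])):
    w,e=pt(z,o);print(nm,w,L(w),e)
# bottle: cap mid free 3d
o=[("top",T(108,263)),("side",S(380,97))]
g=lambda a:np.concatenate([proj(n,a)-q for n,q in o]);s=least_squares(g,[.33,.17,.07]);print("cap mid",L(s.x),s.x,s.fun.round(1))
# predicted base centre px for comparison: body-mid s=25 from top (205,268) / side (418,225)
o=[("top",T(205,268)),("side",S(415,225))]
s=least_squares(g,[.33,.14,.05]);print("body",L(s.x),s.x,s.fun.round(1))
b=bot.get_obs();print(b["ee_pos"],R.from_euler("xyz",b["tcp_rot"],degrees=True).as_matrix().round(3))
E
```

```text
lane [0.44905432 0.1151367 ] 5.493475616724583
[ 0.3 -0.8  0.6  0.4  0.6 -0.8  0.8  0.4 -0.1 -0.1  0.5 -1.4 -1.5 -1.7]
spool [0.5257466  0.12407618] [77.19584495  1.55648219] [ 1.3 -0.3 -0.5 -1.6]
twin [0.36955756 0.1074634 ] [-7.98662163e+01 -2.76390408e-02] [ 0.7 -0.1 -0.3 -0.8]
cap mid [ 7.89438962 37.85499818] [0.4532885  0.15357358 0.0642045 ] [ 0.  -0.3 -0.3  0.1]
body [ 5.84788932 -4.17234615] [0.45527478 0.11154335 0.04175456] [ 0.  -0.5 -0.4  0.1]
[0.17909564 0.5198134  0.23066612] [[-0.945  0.326 -0.   ]
 [ 0.326  0.945 -0.001]
 [ 0.    -0.001 -1.   ]]
```

Emit:
send_rows --targets "-60 -36 10 10 255;-120 -73 20 20 255;-180 -109 40 30 255;-240 -145 70 40 255;-300 -181 100 50 255;-361 -218 121 60 255;-361 -218 121 65.5 255;-361 -218 121 65.5 255;-361 -218 121 65.5 255" --newtons 20

```text
time: 1.23
ee_pos: [0.4493, 0.1961, 0.1101]
tcp_rot: [-180.0, 0.0, 95.5]
wrist_force: [-0.1, 0.8, 0.0]
opening: 0.0
grasp_force: 0.0
```

Emit:
send_rows --targets "0 0 30 0 255;0 0 55 0 255;-8 0 55 0 255;-14 0 55 0 255;-17 0 55 0 255;-20 0 55 0 255;-23 0 55 0 255;-26 0 55 0 255;-29 0 55 0 255;-32 0 55 0 255;-34 0 55 0 255;-36 0 55 0 255;-38 0 55 0 255;-40 0 55 0 255;-40 0 55 0 255"

```text
time: 3.1
ee_pos: [0.4533, 0.1564, 0.0553]
tcp_rot: [180.0, 0.0, 95.5]
wrist_force: [-0.5, -0.8, -0.2]
opening: 0.0003
grasp_force: 0.0
```

```bash
python3 - <<'E'
from workcell import camera
import cv2,numpy as np
a=cv2.resize(camera("side")[180:310,210:385],None,fx=2.3,fy=2.3,interpolation=2);b=cv2.resize(camera("top")[165:325,240:365],None,fx=1.87,fy=1.87,interpolation=2)[:299,:]
cv2.imwrite("pics/p1.png",np.hstack([a[:299],b]))
E
```

```text
(no output)
```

View pics/p1.png

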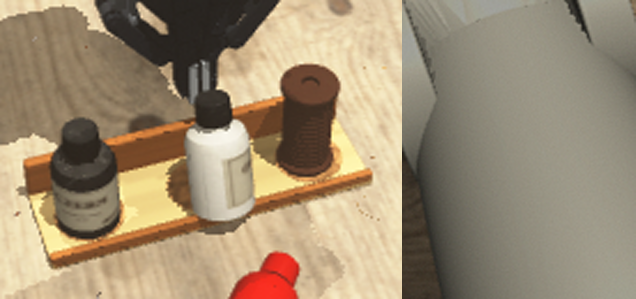

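The bottle is rising. Its cap at crop (213,108) rests on the fingers, and its base is at the lip. I'll keep pushing.

Emit:
send_rows --targets "-2 0 0 0 255;-4 0 0 0 255;-6 0 0 0 255;-8 0 0 0 255;-10 0 0 0 255;-11 0 0 0 255;-11 0 0 0 255;-11 0 0 0 255"

```text
time: 4.2
ee_pos: [0.4544, 0.1456, 0.0553]
tcp_rot: [180.0, -0.0, 95.5]
wrist_force: [-0.4, 0.1, -0.2]
opening: 0.0001
grasp_force: 0.0
```

```bash
python3 - <<'E'
from workcell import camera
import cv2
cv2.imwrite("pics/p2.png",cv2.resize(camera("side")[180:310,210:385],None,fx=4.5,fy=4.5,interpolation=2))
E
```

```text
(no output)
```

View pics/p2.png

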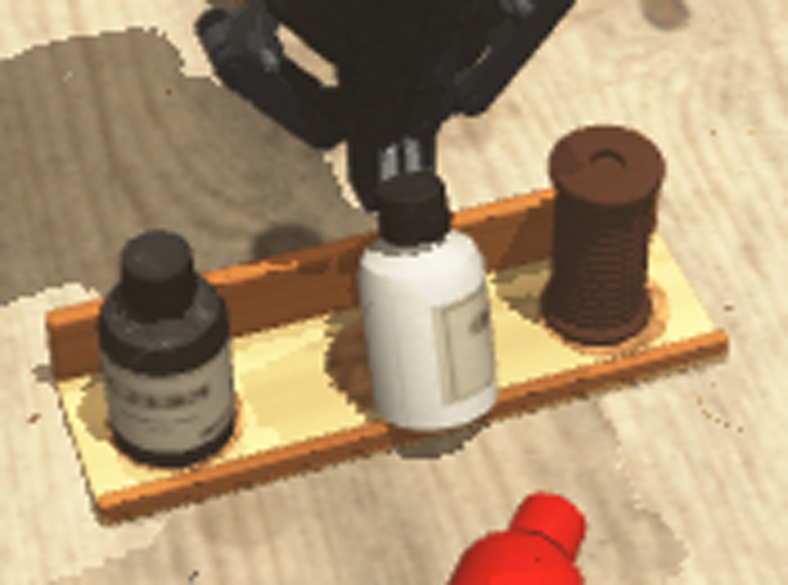

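The bottle is now near upright: cap top (413,188), base front edge (435,430) on the lip. I'll fit the tilt.

```bash
python3 - <<'E'
from h import *
p=[.44905,.11514,np.radians(5.49)]
W=lambda q:np.array([p[0]+np.cos(p[2])*q[0]/1e3-np.sin(p[2])*q[1]/1e3,p[1]+np.sin(p[2])*q[0]/1e3+np.cos(p[2])*q[1]/1e3,q[2]/1e3])
S=lambda u,v:np.array([210+u/4.5,180+v/4.5])
def b(a,s,r):
    x,ye,t,x2=a;c,n=np.cos(t),np.sin(t); return W((x+x2*s/83,ye-21.5*c+s*n+r*c,6+21.5*n+s*c-r*n))
f=lambda a:np.concatenate([proj("side",b(a,83,0))-S(413,188),proj("side",b(a,0,-21.5))-S(435,430)])
r=least_squares(f,[7,-8,.4,0],x_scale=[10,10,.3,10]);print(r.x[:2],np.degrees(r.x[2]),r.x[3],r.fun.round(1))
E
```

```text
[ 0.01027598 -1.60136398] 12.624935092414328 5.85688636879504 [-0.  0. -0. -0.]
```

Emit:
send_rows --targets "8 0 0 0 255;12 0 -25 0 255;12 0 -68 0 200;-10 -4 -70 0 87;-43 -5 -70 0 87;-43 -5 -70 0 87;-43 -5 -70 0 87;-43 -5 -40 0 87;-43 -5 -10 0 87;-43 -5 15 0 87;-43 -5 27 0 87;-43 -5 27 0 87;-43 -5 27 0 150;-43 -5 27 0 200;-43 -5 27 0 255;-43 -5 27 0 255;-43 -5 27 0 255;-43 -5 27 0 255" --newtons 25

```text
time: 6.5
ee_pos: [0.4539, 0.1025, 0.0289]
tcp_rot: [179.9, -0.0, 95.5]
wrist_force: [0.3, 1.7, 5.9]
opening: 0.0421
grasp_force: 27.1
```

```bash
python3 - <<'E'
from workcell import camera
import cv2
cv2.imwrite("pics/p3.png",cv2.resize(camera("side")[180:310,210:385],None,fx=4.5,fy=4.5,interpolation=2))
E
```

```text
(no output)
```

View pics/p3.png

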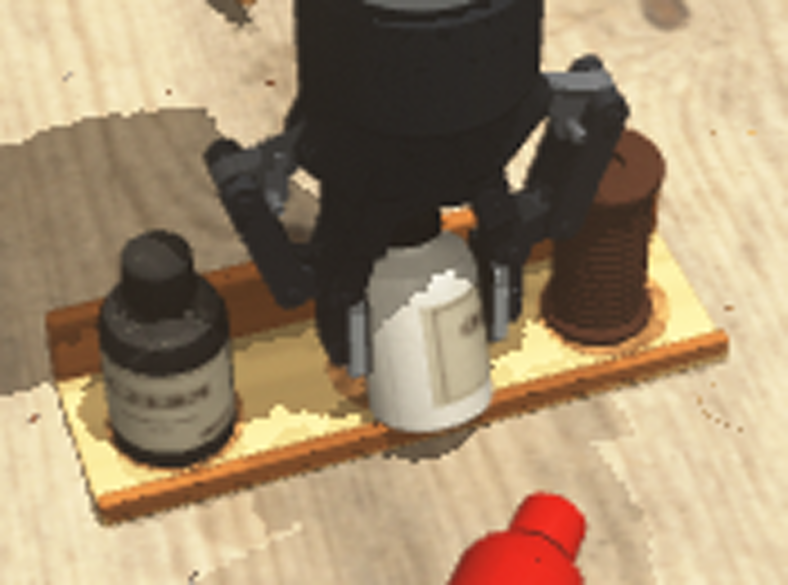

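The bottle is gripped (opening 42 mm) and the neighbours haven't moved. I'll lift, shift it +y, lower and release.

Emit:
send_rows --targets "0 0 -6 0 255;0 0 -12 0 255;7 0 -12 0 255;14 0 -12 0 255;21 0 -12 0 255;21 0 -8 0 255;21 0 -4 0 255;21 0 -1 0 255;21 0 1 0 255;21 0 1 0 255;21 0 1 0 110;21 0 1 0 87;21 0 1 0 87;21 0 1 0 87;21 0 1 0 87;21 0 1 0 87"

```text
time: 8.55
ee_pos: [0.4515, 0.1232, 0.0273]
tcp_rot: [180.0, 0.0, 95.5]
wrist_force: [-1.2, -0.1, 2.4]
opening: 0.0563
grasp_force: 1.4
```

Emit:
send_rows --targets "0 0 -12 0 87;0 0 -30 0 87;0 0 -60 0 87;0 0 -110 0 87;40 0 -150 0 87;100 0 -150 0 87;100 0 -150 0 87;100 0 -150 0 87"

```text
time: 9.55
ee_pos: [0.4418, 0.2228, 0.178]
tcp_rot: [180.0, 0.0, 95.5]
wrist_force: [-0.4, -0.1, 0.0]
opening: 0.0563
grasp_force: 0.0
```

```bash
python3 - <<'E'
from workcell import camera
import cv2
cv2.imwrite("pics/p4.png",cv2.resize(camera("side")[180:310,210:385],None,fx=4.5,fy=4.5,interpolation=2))
E
```

```text
(no output)
```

View pics/p4.png

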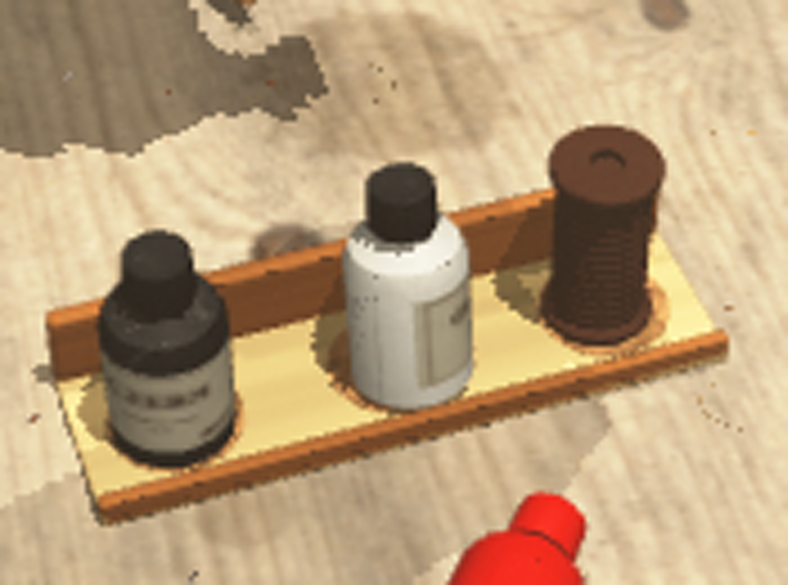

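```bash
python3 - <<'E'
from h import *
p=[.44905,.11514,np.radians(5.49)]
W=lambda q:np.array([p[0]+np.cos(p[2])*q[0]/1e3-np.sin(p[2])*q[1]/1e3,p[1]+np.sin(p[2])*q[0]/1e3+np.cos(p[2])*q[1]/1e3,q[2]/1e3])
S=lambda u,v:np.array([210+u/4.5,180+v/4.5])
def sol(uv,z,dy=0):
    r=least_squares(lambda a:proj("side",W((a[0],a[1]+dy,z)))-S(*uv),[0,0],x_scale=10);return r.x
for n,t,b in(("white",(402,182),(412,410)),("twin",(158,249),(175,465))):
    print(n,"top",sol(t,89),"base",sol(b,6,-21.5))
E
```

```text
white top [4.3012091  2.15767527] base [-1.70553238 -3.15558988]
twin top [-79.88802201  -1.62859651] base [-85.6310294    0.10295772]
```

The white bottle stands upright, cap top at (402,182) and base at (412,410). It is within about 5 mm of the pad centre, and the dark bottle and spool have not moved. I'm handing in.

```bash
python3 -c "
from workcell import ticket
print(ticket.job_done())"
```

```text
the job is handed in; nothing more can be done
None
```

I stood the tipped white bottle upright on the middle pad, within about 5 mm of its centre by camera, left the dark bottle and the spool undisturbed, and handed the job in at about 9.6 s of the 32 s allowed; no verdict came back.

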